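# Run fragile insulators through the tester

## Robot

A 6-joint arm with a two-finger parallel gripper is mounted at the origin on the work surface; the furniture and walls round the work are solid. World frame = base frame: x ahead of the robot, y to its left, z up, the work surface at z = 0. Lengths are in mm, angles in rad, forces in N, time in s.
With the tool pointing down it reaches from about 275 to 875 mm from the base axis. Payload 12.5 kg.
Tool frame: the origin (TCP) lies at the very end of the fingers, on their centre line; the grasp point (between the pads) lies 19 mm behind it (manip.pinch_z is the distance from the TCP to the grasp point, in mm); z points along the fingers, y is the line along which they close (so a half turn about z gives the same grasp; the last joint's range is limited). The gripper opens to 85 mm and grips with 20 to 120 N. Pads are 22 mm wide; open, the fingers measure 114 mm over their backs; the gripper's body (76 mm by 85 mm) begins 54 mm behind the grasp point. The pads swing forward as they close: fully open they stand 13 mm farther back than shut.
Start: joints at [-1.346, 0.351, 1.652, -0, 1.139, -0.085], TCP at [167.697, -523.796, 231.29] pointing down, gripper open.
Joint ranges: [-2.75, 2.75], [-0.79, 2.1], [0.01, 2.65], [-1.57, 4.71], [0.07, 3.14], [-2.87, 2.87]. Speed limits (rad/s): [2.22, 2.22, 2.79, 3.14, 3.14, 3.14].

## Interface

Orientations are given as a unit quaternion [x, y, z, w].
In Python, from bench import manip gives the robot as it stands.
- The arm moves only by the tool send_rows, never from a script. Its argument "deltas" is a list that holds one entry, the list of rows, each a list of 7 numbers: the closure, from -1 (fully open) to 1 (shut), so that 0 is half open, then the shift along the world's x, y, z in mm, then the turn, a rotation vector about the world's x, y, z in degrees. In form: [[[jaw, tx, ty, tz, rx, ry, rz], ...]]. A call has 1 to 8 rows; each row shifts and turns the commanded pose from where the row before left it; what a row does not reach is not made up. A row lasts 1/8 s, in which the tool goes at most 62.5 mm and 10.7 degrees, less where a joint would pass 70% of its speed; a pose out of reach is approached as far as the arm can. A call with a gripper value outside its range is refused whole. The fingers move at their own pace and stop on an object; "squeeze" is the grip in N (left out, the last holds). Time passes only in rows, so rows that do not move let the fingers close. It gives the time, the measured TCP pose, the force, the opening and the grip force at its end, in the units of the state.
- manip.sense(): the state, without advancing time (a new reading comes with each control period).
- manip.capture(name): name is "scene" or "top"; returns a dict with "img" (480x640x3 uint8, red, green, blue), "fx", "fy", "cx", "cy" (pixels), "xyz" and "rotation" of the camera in the world. Camera axes: x right, y down, z forward; pixel columns grow to the right and rows downward; lengths in mm; the calibration is good to about 2 mm. A picture is of the moment at which its call begins. There is no depth.
- manip.finish_job(): hands the job in; it is judged then, once.
The state is a dict: "time": time; "qpos": joint angles; "qvel": joint speeds; "effort": joint torques, N m; "tcp_pos": TCP position; "tool_rot": TCP orientation; "wrist_force": force on the tool from outside, world axes, zero at the start; "moment": the same for the moment, N m; "finger_gap": finger opening in mm; "grasp_force": force on a finger pad.
Only numpy, scipy, OpenCV 4.12 (cv2) and the standard library are available. Lean on these libraries where they do the work, as an engineer would, in place of code of your own. Each camera call takes 0.05 s, during which the arm holds its last target. There are 200 camera calls.

## Task

Test the porcelain insulators: with the tester's selector at off (the white line), stand every insulator upright in the middle of a brass disc of its own, then turn the selector to the mark with as many dots as there are insulators, let go and give it three full seconds, turn it back to off, and stand all the insulators upright on the white board. The porcelain is fragile: hold it with only the lightest grip (under 30 N a finger), set it down softly, never touch an insulator unless the selector is at off, and leave the mug and the lacquer pot alone.

Things in the scene. Friction and masses are not known exactly. Their poses are not given: they have to be found in the camera images.
- ins_1_mid (a point): Porcelain post insulator 1 (two or three of them are there; an absent one reads None), white, standing upright on its foot: foot 42 mm across and 12 mm high, ribbed round body 29 mm across above it up to 58 mm, small brass cap on top, 64 mm high in all, about 80 g. This point is on its axis, half-way up, 32 mm above its underside; its z axis points to the cap. The body is best gripped at about this height.
- ins_2_mid (a point): Porcelain post insulator 2 (two or three of them are there; an absent one reads None), white, standing upright on its foot: foot 42 mm across and 12 mm high, ribbed round body 29 mm across above it up to 58 mm, small brass cap on top, 64 mm high in all, about 80 g. This point is on its axis, half-way up, 32 mm above its underside; its z axis points to the cap. The body is best gripped at about this height.
- ins_3_mid (a point): Porcelain post insulator 3 (two or three of them are there; an absent one reads None), white, standing upright on its foot: foot 42 mm across and 12 mm high, ribbed round body 29 mm across above it up to 58 mm, small brass cap on top, 64 mm high in all, about 80 g. This point is on its axis, half-way up, 32 mm above its underside; its z axis points to the cap. The body is best gripped at about this height.
- tester: Insulation tester, a low grey box fixed on the bench: 116 mm (its x) by 324 mm (its y), its flat deck 45 mm above the bench, three round brass discs inlaid flush in the deck in a row along its y, and a black selector knob near its -y end. Origin: centre of the underside; z up; its x points roughly away from the robot.
- disc_1 (a point): Centre of brass contact disc 1 on the tester's deck, on its surface; 50 mm across, flush with the deck; discs are 72 mm apart along the tester's y, and disc 1 is 99 mm from the selector's axis.
- disc_2 (a point): Centre of brass contact disc 2 on the tester's deck, on its surface; 50 mm across, flush with the deck; discs are 72 mm apart along the tester's y, and disc 1 is 99 mm from the selector's axis.
- disc_3 (a point): Centre of brass contact disc 3 on the tester's deck, on its surface; 50 mm across, flush with the deck; discs are 72 mm apart along the tester's y, and disc 1 is 99 mm from the selector's axis.
- selector (a joint): Angle of the selector in rad, turning about a vertical axis, growing clockwise seen from above. Spring detents hold it at four marks: 0 = off (one white line), 0.5 = one dot, 1.0 = two dots, 1.5 = three dots; stops lie just beyond the ends. Released between marks it snaps to the nearest; passing a detent takes about 0.05 N m. It may start at any mark.
- selector_grip (a point): Middle of the selector's grip bar, on the turning axis, 20 mm above the deck: the bar is 44 mm long, 13 mm wide and 22 mm high (from 8 mm to 30 mm above the deck), and a white line on its top marks the pointer end. This point turns with the knob: at selector angle q the bar points along the direction 0.75 - q rad from the tester's x axis (counter-clockwise from above is positive); the point's own x axis lies 0.75 rad clockwise of the pointer.
- board_top (a point): Centre of the top face of the white plastic board lying fixed on the bench, 215 mm (its x) by 190 mm (its y), 8 mm thick; z up. Tested insulators are put down here.
- mug: White spotted mug, 91 mm high, a bystander right of the paper roll; origin at the centre of its underside.
- glue: Small lacquer pot, 43 mm across, its brush reaching 130 mm high, a bystander; origin at the centre of its underside.
Mind the look-alikes: they are no part of the job. What is shaped like the part that bears ins_3_mid but red is not meant.

How it is judged (in metres and radians):
On the way, in this order (a step that is already met when the one before it is completed fails the run):
1. every insulator stands upright on a disc of its own, let go, with the selector at off (((horizontal distance between ins_1_mid and disc_1 below 0.012 m and distance between ins_1_mid and disc_1 below 0.042 m) or (horizontal distance between ins_1_mid and disc_2 below 0.012 m and distance between ins_1_mid and disc_2 below 0.042 m) or (horizontal distance between ins_1_mid and disc_3 below 0.012 m and distance between ins_1_mid and disc_3 below 0.042 m)) and angle between each of ins_1_mid, ins_2_mid, ins_3_mid's own z axis and vertical below 0.12 rad and ((horizontal distance between ins_2_mid and disc_1 below 0.012 m and distance between ins_2_mid and disc_1 below 0.042 m) or (horizontal distance between ins_2_mid and disc_2 below 0.012 m and distance between ins_2_mid and disc_2 below 0.042 m) or (horizontal distance between ins_2_mid and disc_3 below 0.012 m and distance between ins_2_mid and disc_3 below 0.042 m)) and ((horizontal distance between ins_3_mid and disc_1 below 0.012 m and distance between ins_3_mid and disc_1 below 0.042 m) or (horizontal distance between ins_3_mid and disc_2 below 0.012 m and distance between ins_3_mid and disc_2 below 0.042 m) or (horizontal distance between ins_3_mid and disc_3 below 0.012 m and distance between ins_3_mid and disc_3 below 0.042 m)) and contact force between the fingers and ins_1 below 0.3 N and contact force between the fingers and ins_2 below 0.3 N and contact force between the fingers and ins_3 below 0.3 N and value of joint selector below 0.12 rad), for 0.2 s.
2. the selector stands at the mark with as many dots as there are insulators, let go, for three seconds, all insulators still on their discs (((horizontal distance between ins_1_mid and disc_1 below 0.012 m and distance between ins_1_mid and disc_1 below 0.042 m) or (horizontal distance between ins_1_mid and disc_2 below 0.012 m and distance between ins_1_mid and disc_2 below 0.042 m) or (horizontal distance between ins_1_mid and disc_3 below 0.012 m and distance between ins_1_mid and disc_3 below 0.042 m)) and angle between each of ins_1_mid, ins_2_mid, ins_3_mid's own z axis and vertical below 0.12 rad and ((horizontal distance between ins_2_mid and disc_1 below 0.012 m and distance between ins_2_mid and disc_1 below 0.042 m) or (horizontal distance between ins_2_mid and disc_2 below 0.012 m and distance between ins_2_mid and disc_2 below 0.042 m) or (horizontal distance between ins_2_mid and disc_3 below 0.012 m and distance between ins_2_mid and disc_3 below 0.042 m)) and ((horizontal distance between ins_3_mid and disc_1 below 0.012 m and distance between ins_3_mid and disc_1 below 0.042 m) or (horizontal distance between ins_3_mid and disc_2 below 0.012 m and distance between ins_3_mid and disc_2 below 0.042 m) or (horizontal distance between ins_3_mid and disc_3 below 0.012 m and distance between ins_3_mid and disc_3 below 0.042 m)) and ((height (world z) of ins_1_mid below -5 m and value of joint selector above -9 rad) or (height (world z) of ins_2_mid below -5 m and value of joint selector above -9 rad) or (height (world z) of ins_3_mid below -5 m and value of joint selector above -9 rad) or value of joint selector between 1.38 and 1.62 rad) and ((not (height (world z) of ins_1_mid below -5 m and value of joint selector above -9 rad) and not (height (world z) of ins_2_mid below -5 m and value of joint selector above -9 rad) and not (height (world z) of ins_3_mid below -5 m and value of joint selector above -9 rad)) or value of joint selector between 0.88 and 1.12 rad) and contact force between the fingers and selector below 0.3 N), for 2.8 s.
3. the selector is back at off (value of joint selector below 0.12 rad), for 0.2 s.
At the end, for the whole second after the job is handed in: Every insulator stands upright (within 7 degrees), still and let go on the white board, its axis at least 17 mm inside the edges, and the selector is at off (within 0.12 rad; the same at other marks). On a disc its axis must be within 12 mm of the centre (x of ins_1_mid in the frame of board_top between -0.09 and 0.09 m and y of ins_1_mid in the frame of board_top between -0.078 and 0.078 m and z of ins_1_mid in the frame of board_top between 0.026 and 0.038 m and angle between each of ins_1_mid, ins_2_mid, ins_3_mid's own z axis and vertical below 0.12 rad and linear speed of each of ins_1, ins_2, ins_3 below 0.02 m/s and x of ins_2_mid in the frame of board_top between -0.09 and 0.09 m and y of ins_2_mid in the frame of board_top between -0.078 and 0.078 m and z of ins_2_mid in the frame of board_top between 0.026 and 0.038 m and x of ins_3_mid in the frame of board_top between -0.09 and 0.09 m and y of ins_3_mid in the frame of board_top between -0.078 and 0.078 m and z of ins_3_mid in the frame of board_top between 0.026 and 0.038 m and contact force between the fingers and ins_1 below 0.3 N and contact force between the fingers and ins_2 below 0.3 N and contact force between the fingers and ins_3 below 0.3 N and value of joint selector below 0.12 rad); the robot touches nothing.
It fails at once if an insulator is squeezed hard (the fingers press on it with more than 60 N in all) (contact force between the fingers and ins_1 above 60 N or contact force between the fingers and ins_2 above 60 N or contact force between the fingers and ins_3 above 60 N).
It fails at once if an insulator is pressed or banged down on the tester or the board with more than 35 N (contact force between any of ins_1, ins_2, ins_3 and tester above 35 N or contact force between any of ins_1, ins_2, ins_3 and board above 35 N).
It fails at once if an insulator is touched by the fingers while the selector is away from the off line (value of joint selector above 0.25 rad and (contact force between the fingers and ins_1 above 0.5 N or contact force between the fingers and ins_2 above 0.5 N or contact force between the fingers and ins_3 above 0.5 N)).
It fails at once if the mug or the lacquer pot is moved (distance of any of mug, glue from where it was at the start of the episode above 0.04 m).
Of ins_1, ins_2, ins_3 only 2 to 3 are there at a start; the rules pass over those that are not, and their reading is None.
At some moment in a run one of ins_1, ins_2, ins_3 may be knocked a few centimetres aside while the robot is not near it.
It also fails if it takes over 210 s, if anything falls off the work surface, if the arm or the gripper's body presses on something with over 40 N, if the wrist force passes 120 N, or if a joint passes its speed limit or range.

## Working session

There is one attempt and no reset: what is moved stays moved. The work goes in short steps, Python scripts to look and compute and a tool call to move; the robot and the scene stay as the last step left them, time stands still between calls to the robot, and variables do not carry over. Pictures are saved under pics/ and viewed, at most 14 in all, crops included, and the job is handed in when it is done.

Besides the shell and the picture viewer there is one more tool, called after "Request:" as a command line: name --argument value ..., lists and objects as JSON in quotes. send_rows: Moves the arm, as the interface text tells. Its arguments: {"type":"object","properties":{"deltas":{"type":"array","items":{"type":"array","items":{"type":"array","items":{"type":"number"}}}},"squeeze":{"type":"number"}},"required":["deltas"]}

```bash
ls; mkdir -p pics; cat > h.py <<'E'
import sys; sys.path.insert(0,'.')
import numpy as np, cv2, json
from bench import manip
def cap(n,save=None):
    c=manip.capture(n); c['img']=np.array(c['img'])
    if save: cv2.imwrite('pics/'+save,c['img'][:,:,::-1])
    return c
def R(c):
    r=np.array(c['rotation'],float)
    if r.shape==(3,3): return r
    from scipy.spatial.transform import Rotation
    return Rotation.from_quat(r).as_matrix()
def ray(c,u,v,z):
    d=R(c)@np.array([(u-c['cx'])/c['fx'],(v-c['cy'])/c['fy'],1.]); o=np.array(c['xyz'],float)
    return o+d*(z-o[2])/d[2]
def proj(c,p):
    q=R(c).T@(np.array(p,float)-np.array(c['xyz'])); return np.array([c['fx']*q[0]/q[2]+c['cx'],c['fy']*q[1]/q[2]+c['cy']])
E
python3 - <<'E'
from h import *
for n in('scene','top'):
    c=cap(n,n+'0.png'); print(n,{k:np.round(c[k],3).tolist() for k in c if k!='img'})
print(manip.sense())
E
```

```text
pics
scene {'fx': 492.448, 'fy': 492.448, 'cx': 307.685, 'cy': 238.731, 'xyz': [-18.463, 1143.498, 651.222], 'rotation': [-0.207, 0.828, -0.503, 0.138]}
top {'fx': 490.525, 'fy': 490.525, 'cx': 322.166, 'cy': 242.215, 'xyz': [432.334, 181.414, 1412.419], 'rotation': [-0.703, 0.711, -0.026, 0.022]}
{'time': 0.1, 'qpos': array([-1.34559533e+00,  3.51194107e-01,  1.65235217e+00, -2.90282585e-06,
        1.13910021e+00, -8.45939498e-02]), 'qvel': array([ 0.00100635, -0.00119742, -0.00097275,  0.00033568,  0.00079233,
       -0.00197355]), 'effort': array([ 4.14606093e-04, -5.06832039e+01, -2.91876501e+01, -5.66596771e-05,
        2.65326329e-03,  1.34932023e-05]), 'tcp_pos': array([ 167.63562366, -523.52081868,  230.80883289]), 'tool_rot': array([ 9.88027123e-01,  1.54279379e-01, -3.83282394e-05, -5.25522018e-04]), 'wrist_force': array([0.59165252, 0.34539984, 0.492021  ]), 'moment': array([-0.00506197,  0.03090187, -0.01847961]), 'grasp_force': 0.0, 'finger_gap': 85.85634797917291}
```

View pics/scene0.png

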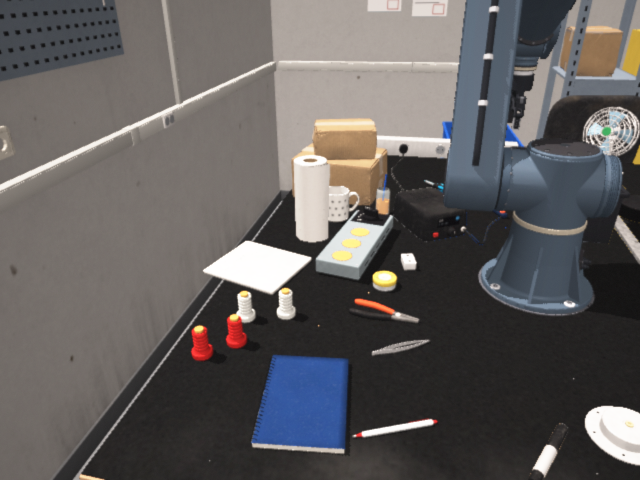

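View pics/top0.png

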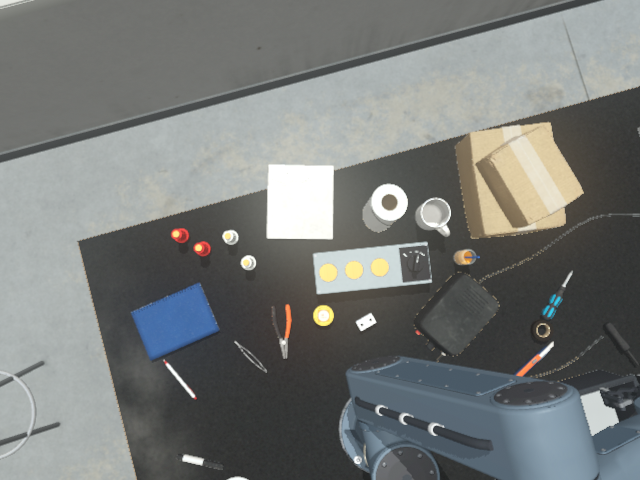

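The top view shows two white insulators at about (230,237) and (248,262), with red look-alikes beside them. The discs are at (328,271), (354,269) and (380,267), the knob is near (415,262), and the board is around (300,201). I'll measure these and enlarge the knob.

```bash
python3 - <<'E'
from h import *
t=cap('top'); s=cap('scene')
def blobs(c,lo,hi,amin,box):
    h=cv2.cvtColor(c['img'],cv2.COLOR_RGB2HSV); m=cv2.inRange(h,lo,hi)
    n,l,st,ce=cv2.connectedComponentsWithStats(m)
    return [(ce[i],st[i]) for i in range(1,n) if st[i][4]>=amin and box[0]<ce[i][0]<box[1] and box[2]<ce[i][1]<box[3]]
print('top yellow')
for ce,st in blobs(t,(15,80,100),(35,255,255),8,(150,450,200,340)):
    print(ce.round(1),st[2:],ray(t,*ce,45).round(1),ray(t,*ce,64).round(1))
print('scene yellow')
for ce,st in blobs(s,(15,80,100),(35,255,255),8,(180,420,200,340)):
    print(ce.round(1),st[2:],ray(s,*ce,45).round(1),ray(s,*ce,64).round(1))
g=cv2.cvtColor(t['img'],cv2.COLOR_RGB2GRAY)
m=((g>180)*255).astype(np.uint8); n,l,st,ce=cv2.connectedComponentsWithStats(m[:,260:340][150:250])
i=1+np.argmax(st[1:,4]); cn,_=cv2.findContours((l==i).astype(np.uint8),0,2)
r=cv2.minAreaRect(max(cn,key=cv2.contourArea)); p=cv2.boxPoints(r)+[260,150]
print('board',[ray(t,*q,8)[:2].round(1).tolist() for q in p],ray(t,r[0][0]+260,r[0][1]+150,8).round(1))
h=cv2.cvtColor(t['img'],cv2.COLOR_RGB2HSV)
a=cv2.resize(t['img'][235:300,305:440],None,fx=5.5,fy=5.5,interpolation=cv2.INTER_CUBIC)
b=cv2.resize(s['img'][170:300,290:420],None,fx=3,fy=3,interpolation=cv2.INTER_CUBIC)
b=cv2.resize(s['img'][175:285,310:420],None,fx=2,fy=2,interpolation=cv2.INTER_CUBIC)
o=np.zeros((a.shape[0]+b.shape[0],a.shape[1],3),np.uint8); o[:a.shape[0]]=a; o[a.shape[0]:,:b.shape[1]]=b
cv2.imwrite('pics/crop1.png',o[:,:,::-1]); print(o.shape)
E
```

```text
top yellow
[175.7 233.6] [ 7  6 33] [553.1 581.5  45. ] [551.5 575.9  64. ]
[227.1 235.7] [ 5  6 24] [545.8 438.1  45. ] [544.2 434.5  64. ]
[198.2 247.6] [ 7  6 35] [513.4 518.5  45. ] [512.3 513.8  64. ]
[379.2 266.9] [ 18  17 244] [453.6  14.6  45. ] [453.3  16.9  64. ]
[245.6 262. ] [ 6  5 25] [471.8 386.6  45. ] [471.3 383.8  64. ]
[353.6 269.5] [ 18  18 243] [447.3  86.1  45. ] [447.   87.4  64. ]
[327.9 272.1] [ 17  18 243] [440.9 157.7  45. ] [440.8 158.1  64. ]
[322.9 314.9] [ 21  21 267] [322.8 173.1  45. ] [324.4 173.2  64. ]
scene yellow
[381.5 204.9] [ 13  15 110] [ 467.5 -188.3   45. ] [ 452.2 -146.6   64. ]
[359.6 231.7] [ 18   8 111] [453.8  12.7  45. ] [439.   48.1  64. ]
[351.2 243.1] [ 19   9 128] [446.6  84.9  45. ] [432.1 118.   64. ]
[341.7 255.2] [ 20  10 146] [440.9 155.5  45. ] [426.5 186.5  64. ]
[384.2 278.6] [ 25  17 266] [305.6 212.3  45. ] [295.4 241.5  64. ]
[285.  290.2] [ 9  7 46] [485.7 358.5  45. ] [469.9 383.1  64. ]
[243.7 293.1] [ 9  7 47] [561.8 410.4  45. ] [543.7 433.4  64. ]
[233.5 317. ] [ 8  7 50] [528.7 493.3  45. ] [511.6 513.7  64. ]
[198.2 328.5] [ 9  8 60] [568.8 557.2  45. ] [550.4 575.6  64. ]
board [[797.4, 349.9], [795.0, 120.5], [538.5, 124.1], [541.1, 350.8]] [667.2 236.4   8. ]
(578, 742, 3)
```

View pics/crop1.png

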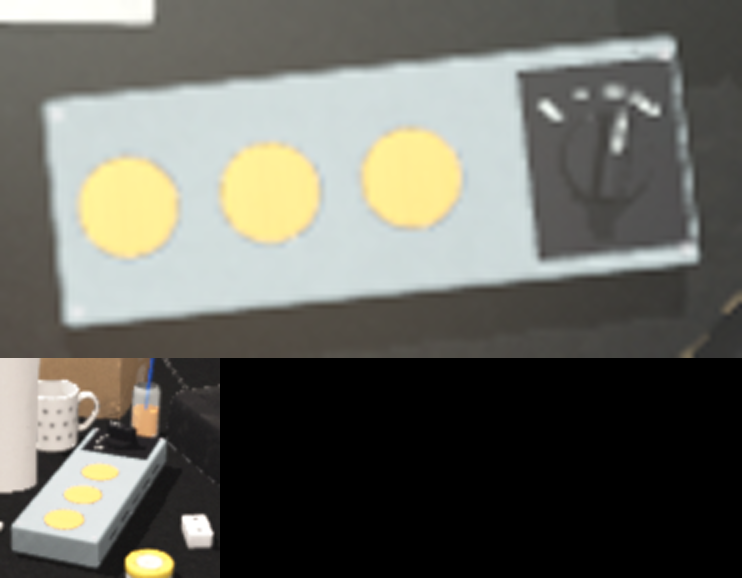

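Discs agree within 2 mm between the two views, at (453,14), (447,85) and (441,157). The insulators are at (544,434) and (471,384). The pointer (white line in the crop near (618,130)) stands at the two-dot mark, so q≈1.0, and I have to turn it to off first. Next I'll get the board and bystander positions and start moving.

```bash
python3 - <<'E'
from h import *
t=cap('top'); s=cap('scene')
for n,(u,v),z in [('mug',(434,212),91),('glue',(465,258),40),('rolltop',(388,203),230)]: print(n,ray(t,u,v,z).round())
print('roll base sc',ray(s,312,237,0).round(),'top edge at same x',[ (z,ray(s,311,161,z).round()) for z in(150,200,250)])
m=cv2.inRange(t['img'],(225,225,225),(255,255,255)); m[:, :255]=0; m[:,345:]=0; m[:158]=0; m[250:]=0
m=cv2.morphologyEx(m,cv2.MORPH_OPEN,np.ones((5,5)))
cn,_=cv2.findContours(m,0,2); c=max(cn,key=cv2.contourArea); r=cv2.minAreaRect(c); print(r)
print('board',[ray(t,*q,8)[:2].round(1).tolist() for q in cv2.boxPoints(r)],ray(t,*r[0],8).round(1))
for p in [(462.3,-84.8,75),(462.3,-84.8,45)]: print('sel px',proj(t,p).round(1))
E
```

```text
mug [ 600. -131.   91.]
glue [ 476. -227.   40.]
rolltop [606.  13. 230.]
roll base sc [599.  22.   0.] top edge at same x [(150, array([ 716., -193.,  150.])), (200, array([642., -60., 200.])), (250, array([569.,  74., 250.]))]
((299.5, 201.5), (73.0, 65.0), 90.0)
board [[753.1, 329.8], [751.1, 141.4], [538.8, 144.2], [540.9, 330.7]] [645.4 236.6   8. ]
sel px [416.9 263.1]
sel px [414.8 263.4]
```

Request:
send_rows --deltas '[[[-1, 27, 40, 0, 0, 0, -3.4], [-1, 27, 40, 0, 0, 0, -3.4], [-1, 27, 40, 0, 0, 0, -3.4], [-1, 27, 40, 0, 0, 0, -3.4], [-1, 27, 40, 0, 0, 0, -3.4], [-1, 27, 40, 0, 0, 0, -3.4], [-1, 27, 40, 0, 0, 0, -3.4], [-1, 27, 40, 0, 0, 0, -3.2]]]' --squeeze 20

```text
time: 1.3
tcp_pos: [384.4, -202.4, 231.5]
tool_rot: [0.997, -0.082, 0.0, 0.0]
wrist_force: [0.4, -0.8, 0.0]
finger_gap: 85.3
grasp_force: 0.0
```

The board measures 213×187 (215×190 expected), centred at (645,237). The knob's predicted pixel (416,263) agrees with the picture. Moving over the knob.

Request:
send_rows --deltas '[[[-0.3, 26, 40, -20, 0, 0, 0], [-0.3, 26, 40, -30, 0, 0, 0], [-0.3, 26, 37.5, -30, 0, 0, 0], [-0.3, 0, 0, -30, 0, 0, 0], [-0.3, 0, 0, -25, 0, 0, 0], [-0.3, 0, 0, -12, 0, 0, 0], [-0.3, 0, 0, 0, 0, 0, 0]]]'

```text
time: 2.17
tcp_pos: [461.5, -86.3, 84.1]
tool_rot: [0.997, -0.081, -0.0, -0.0]
wrist_force: [-0.2, 0.3, -0.2]
finger_gap: 55.4
grasp_force: 0.0
```

```bash
python3 - <<'E'
from h import *
t=cap('top'); s=cap('scene')
a=cv2.resize(t['img'][220:300,360:460],None,fx=4,fy=4,interpolation=cv2.INTER_CUBIC)
b=cv2.resize(s['img'][160:240,340:440],None,fx=4,fy=4,interpolation=cv2.INTER_CUBIC)
cv2.imwrite('pics/k1.png',np.hstack([a,b])[:,:,::-1])
E
```

```text
(no output)
```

View pics/k1.png

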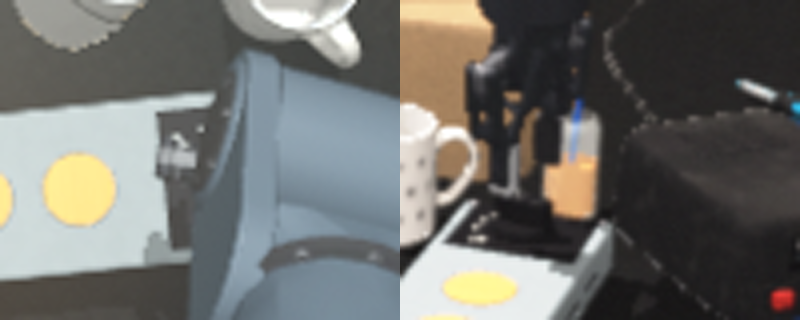

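The open fingers straddle the knob bar (right panel, around (510,190)) and are clear of the pot and mug. Lowering and gripping.

Request:
send_rows --deltas '[[[-0.3, 0.5, 1, -14, 0, 0, 0], [-0.3, 0, 0, -10, 0, 0, 0], [-0.3, 0, 0, -4.5, 0, 0, 0], [1, 0, 0, 0, 0, 0, 0], [1, 0, 0, 0, 0, 0, 0], [1, 0, 0, 0, 0, 0, 0], [1, 0, 0, 0, 0, 0, 0], [1, 0, 0, 0, 0, 0, 0]]]' --squeeze 30

```text
time: 3.28
tcp_pos: [462.3, -86.2, 56.2]
tool_rot: [0.997, -0.08, 0.0, 0.001]
wrist_force: [-3.1, -8.8, 2.4]
finger_gap: 12.4
grasp_force: 31.4
```

Gripped (12.4 mm opening, 13 mm expected). The side force says the axis is about 1.5 mm toward −y, so I'll shift by that and turn counter-clockwise to off.

Request:
send_rows --deltas '[[[1, 0, -1.5, 0, 0, 0, 7.2], [1, 0, 0, 0, 0, 0, 7.2], [1, 0, 0, 0, 0, 0, 7.2], [1, 0, 0, 0, 0, 0, 7.2], [1, 0, 0, 0, 0, 0, 7.2], [1, 0, 0, 0, 0, 0, 7.2], [1, 0, 0, 0, 0, 0, 7.2], [1, 0, 0, 0, 0, 0, 7.2]]]'

```text
time: 4.28
tcp_pos: [462.3, -86.8, 56.2]
tool_rot: [0.911, 0.411, 0.0, 0.0]
wrist_force: [-1.0, 0.2, 3.5]
finger_gap: 12.4
grasp_force: 31.8
```

```bash
python3 - <<'E'
from h import *
x=manip.sense(); print(x['tcp_pos'].round(1),x['tool_rot'].round(3),x['wrist_force'].round(1),x['moment'].round(2),2*np.degrees(np.arctan2(x['tool_rot'][1],x['tool_rot'][0])))
E
```

```text
[462.3 -86.8  56.2] [0.911 0.411 0.    0.   ] [-1.   0.2  3.5] [ 0.15  0.29 -0.03] 48.5853678365065
```

The selector should be at off. Release, lift, check the pointer with a look once clear, then move on to the insulators.

Request:
send_rows --deltas '[[[-0.3, 0, 0, 0, 0, 0, 0], [-0.3, 0, 0, 0, 0, 0, 0], [-0.3, 0, 0, 0, 0, 0, 0], [-0.3, 0, 0, 35, 0, 0, 0], [-0.3, 0, 0, 40, 0, 0, 0], [-0.3, 0, 45, 20, 0, 0, 7.7], [-0.3, 0, 50, 0, 0, 0, 7.7], [-0.3, 0, 50, 0, 0, 0, 7.7]]]' --squeeze 20

```text
time: 5.28
tcp_pos: [462.2, 59.6, 151.2]
tool_rot: [0.811, 0.585, 0.0, 0.0]
wrist_force: [1.4, -0.3, -0.6]
finger_gap: 55.2
grasp_force: 0.0
```

Request:
send_rows --deltas '[[[-0.3, 1, 50, 0, 0, 0, 7.7], [-0.3, 1, 50, 0, 0, 0, 7.7], [-0.3, 1, 50, 0, 0, 0, 7.9], [-0.3, 1, 50, 0, 0, 0, 0], [-0.3, 1, 50, 0, 0, 0, 0], [-0.3, 1, 50, 0, 0, 0, 0], [-0.3, 2, 25, 0, 0, 0, 0], [-0.3, 0, 0, 0, 0, 0, 0]]]'

```text
time: 6.28
tcp_pos: [469.8, 384.4, 150.4]
tool_rot: [0.677, 0.736, -0.0, -0.0]
wrist_force: [-0.1, -0.2, -0.2]
finger_gap: 55.6
grasp_force: 0.0
```

```bash
cat >> h.py <<'E'
def caps(c,z,box):
    h=cv2.cvtColor(c['img'],cv2.COLOR_RGB2HSV); m=cv2.inRange(h,(15,80,100),(35,255,255))
    n,l,st,ce=cv2.connectedComponentsWithStats(m)
    return [(ce[i].round(1).tolist(),int(st[i][4]),ray(c,*ce[i],z)[:2].round(1).tolist()) for i in range(1,n) if st[i][4]>=10 and box[0]<ce[i][0]<box[1] and box[2]<ce[i][1]<box[3]]
E
python3 - <<'E'
from h import *
t=cap('top'); s=cap('scene'); print(manip.sense()['tcp_pos'])
print(caps(t,64,(150,300,180,340))); print(caps(s,64,(180,320,270,340)))
a=cv2.resize(t['img'][235:300,305:440],None,fx=4,fy=4,interpolation=cv2.INTER_CUBIC)
cv2.imwrite('pics/k2.png',a[:,:,::-1])
E
```

```text
[469.96344752 382.61129565 150.45695727]
[([175.6, 233.7], 32, [551.4, 576.2])]
[([285.0, 290.1], 47, [470.0, 382.7]), ([243.6, 293.0], 49, [544.0, 433.1]), ([233.5, 317.0], 52, [511.5, 513.7]), ([198.1, 328.5], 61, [550.6, 575.6])]
```

View pics/k2.png

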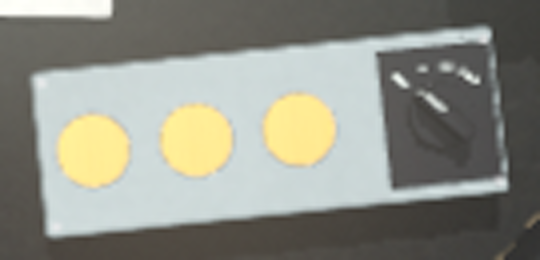

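The pointer (430,100) lines up with the white off line at (400,80). The near insulator is still at (470,383). Descending.

Request:
send_rows --deltas '[[[-0.3, 0.5, 0.5, -40, 0, 0, 0], [-0.3, 0, 0, -40, 0, 0, 0], [-0.3, 0, 0, -30, 0, 0, 0], [-0.3, 0, 0, -16, 0, 0, 0], [-0.3, 0, 0, -8, 0, 0, 0], [-0.3, 0, 0, 0, 0, 0, 0]]]' --squeeze 20

```text
time: 7.12
tcp_pos: [471.0, 383.6, 17.2]
tool_rot: [0.677, 0.736, 0.0, 0.0]
wrist_force: [-1.0, 1.1, 1.0]
finger_gap: 55.3
grasp_force: 0.0
```

Request:
send_rows --deltas '[[[0.1, 0, 0, 0, 0, 0, 0], [0.25, 0, 0, 0, 0, 0, 0], [0.35, 0, 0, 0, 0, 0, 0], [0.5, 0, 0, 0, 0, 0, 0], [1, 0, 0, 0, 0, 0, 0], [1, 0, 0, 0, 0, 0, 0]]]' --squeeze 20

```text
time: 7.88
tcp_pos: [471.0, 384.0, 17.5]
tool_rot: [0.677, 0.736, 0.001, 0.0]
wrist_force: [-1.6, -2.2, 6.3]
finger_gap: 28.4
grasp_force: 19.6
```

Grip 19.6 N, opening 28.4 mm (29 mm body). Lift and carry to disc 3 at (441,157).

Request:
send_rows --deltas '[[[1, 0, 0, 10, 0, 0, 0], [1, 0, 0, 30, 0, 0, 0], [1, 0, -10, 40, 0, 0, 0], [1, -6, -40, 10, 0, 0, 0], [1, -6, -45, 0, 0, 0, 0], [1, -6, -45, 0, 0, 0, 0], [1, -6, -45, 0, 0, 0, 0], [1, -6, -42, 0, 0, 0, 0]]]'

```text
time: 8.88
tcp_pos: [440.4, 155.3, 107.3]
tool_rot: [0.677, 0.736, 0.0, 0.0]
wrist_force: [1.3, -1.1, -0.7]
finger_gap: 28.5
grasp_force: 20.0
```

Request:
send_rows --deltas '[[[1, 0, 0, 0, 0, 0, 0], [1, 0, 0, 0, 0, 0, 0]]]'

```text
time: 9.12
tcp_pos: [441.1, 157.0, 107.2]
tool_rot: [0.677, 0.736, 0.0, 0.0]
wrist_force: [0.3, 0.9, -0.2]
finger_gap: 28.3
grasp_force: 20.0
```

```bash
python3 - <<'E'
from h import *
x=manip.sense();print(x['tcp_pos'].round(1),x['wrist_force'].round(1),x['grasp_force'])
t=cap('top');s=cap('scene')
print(caps(t,64,(150,300,180,340))); print(caps(s,64,(180,320,270,340)))
a=cv2.resize(s['img'][160:300,270:420],None,fx=4,fy=4,interpolation=cv2.INTER_CUBIC)
cv2.imwrite('pics/k3.png',a[:,:,::-1])
E
```

```text
[441.1 157.  107.2] [ 0.3  0.9 -0.2] 19.96336430311203
[([175.6, 233.7], 32, [551.4, 576.2]), ([227.1, 235.7], 24, [544.2, 434.5]), ([198.2, 247.6], 35, [512.3, 513.8])]
[([243.6, 293.0], 49, [544.0, 433.1]), ([233.5, 317.1], 51, [511.4, 514.0]), ([198.1, 328.5], 61, [550.6, 575.6])]
```

View pics/k3.png

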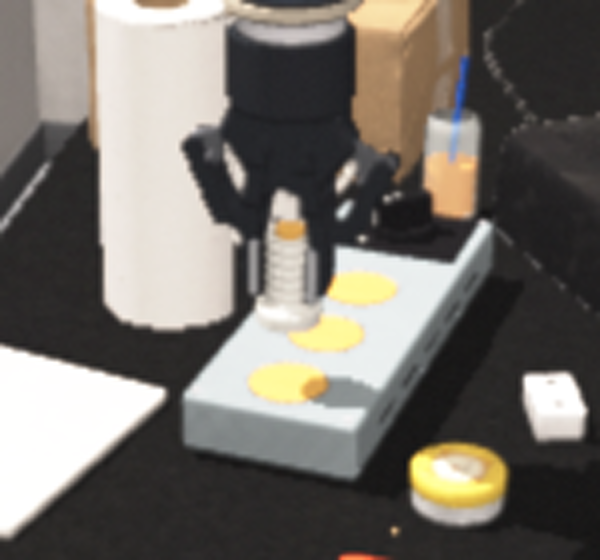

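The insulator hangs upright over disc 3 (the shadow is at (310,385)). Underside meets the deck at TCP z≈62.5, so I'll approach to about 64.

Request:
send_rows --deltas '[[[1, 0, 0, -20, 0, 0, 0], [1, 0, 0, -15, 0, 0, 0], [1, 0, 0, -6, 0, 0, 0], [1, 0, 0, -2, 0, 0, 0], [1, 0, 0, 0, 0, 0, 0]]]'

```text
time: 9.85
tcp_pos: [440.9, 156.8, 64.0]
tool_rot: [0.677, 0.736, 0.0, 0.0]
wrist_force: [-0.1, -1.1, -0.8]
finger_gap: 28.2
grasp_force: 20.0
```

Request:
send_rows --deltas '[[[1, 0, 0, -0.6, 0, 0, 0], [1, 0, 0, -0.5, 0, 0, 0], [1, 0, 0, 0, 0, 0, 0]]]'

```text
time: 10.22
tcp_pos: [440.7, 156.7, 62.8]
tool_rot: [0.677, 0.736, 0.0, 0.0]
wrist_force: [-0.9, 0.7, -1.2]
finger_gap: 29.0
grasp_force: 20.0
```

Request:
send_rows --deltas '[[[1, 0, 0, -0.5, 0, 0, 0], [1, 0, 0, 0, 0, 0, 0]]]'

```text
time: 10.48
tcp_pos: [440.8, 156.7, 62.5]
tool_rot: [0.677, 0.736, 0.0, 0.0]
wrist_force: [-1.4, -0.4, 4.0]
finger_gap: 28.4
grasp_force: 20.5
```

Contact at 4 N. Release, lift and go to the other insulator at (544,434).

Request:
send_rows --deltas '[[[0.1, 0, 0, 0, 0, 0, 0], [-0.3, 0, 0, 0, 0, 0, 0], [-0.3, 0, 0, 0, 0, 0, 0], [-0.3, 0, 0, 20, 0, 0, 0], [-0.3, 0, 0, 50, 0, 0, 0], [-0.3, 0, 10, 20, 0, 0, 0], [-0.3, 15, 45, 0, 0, 0, 0], [-0.3, 18, 45, 0, 0, 0, 0]]]'

```text
time: 11.48
tcp_pos: [474.2, 257.8, 152.7]
tool_rot: [0.677, 0.736, 0.0, 0.0]
wrist_force: [0.3, 0.1, -0.2]
finger_gap: 55.5
grasp_force: 0.0
```

Request:
send_rows --deltas '[[[-0.3, 18, 45, 0, 0, 0, 0], [-0.3, 18, 45, 0, 0, 0, 0], [-0.3, 18, 45, 0, 0, 0, 0], [-0.3, 16, 42, 0, 0, 0, 0], [-0.3, 0, 0, 0, 0, 0, 0], [-0.3, 0, 0, 0, 0, 0, 0]]]'

```text
time: 12.22
tcp_pos: [543.3, 433.1, 151.7]
tool_rot: [0.677, 0.736, -0.001, -0.0]
wrist_force: [0.5, 0.1, -0.2]
finger_gap: 55.3
grasp_force: 0.0
```

```bash
python3 - <<'E'
from h import *
x=manip.sense();print(x['tcp_pos'].round(1),x['wrist_force'].round(1))
t=cap('top');s=cap('scene')
print(caps(t,64,(150,300,180,340)));print(caps(t,109,(300,400,240,290))); print(caps(s,64,(180,320,270,340)));print(caps(s,109,(300,400,200,275)))
E
```

```text
[543.3 433.1 151.7] [ 0.5  0.1 -0.2]
[([198.3, 247.7], 33, [512.0, 513.5])]
[([379.2, 266.9], 244, [452.6, 22.4]), ([353.6, 269.6], 247, [446.4, 90.6]), ([324.8, 274.8], 40, [433.5, 167.1]), ([328.5, 272.0], 26, [440.8, 157.3])]
[([243.6, 293.0], 49, [544.0, 433.1]), ([233.5, 316.9], 53, [511.6, 513.5]), ([198.1, 328.5], 61, [550.6, 575.6])]
[([382.3, 205.0], 145, [413.9, -47.8]), ([359.6, 232.0], 98, [403.2, 133.4]), ([342.4, 233.7], 21, [437.1, 161.0]), ([353.3, 243.2], 82, [393.0, 194.8]), ([343.2, 257.6], 32, [384.8, 268.4])]
```

Insulator one stands at (440.8,157.3), within 1 mm of disc 3's centre. The second is unmoved. Descend and grip.

Request:
send_rows --deltas '[[[-0.3, 0.5, 0.5, -40, 0, 0, 0], [-0.3, 0, 0, -40, 0, 0, 0], [-0.3, 0, 0, -30, 0, 0, 0], [-0.3, 0, 0, -16, 0, 0, 0], [-0.3, 0, 0, -8, 0, 0, 0], [-0.3, 0, 0, 0, 0, 0, 0]]]'

```text
time: 13.08
tcp_pos: [544.5, 434.2, 18.7]
tool_rot: [0.677, 0.736, 0.0, 0.0]
wrist_force: [-0.1, -0.7, 0.0]
finger_gap: 55.2
grasp_force: 0.0
```

Request:
send_rows --deltas '[[[0.1, 0, 0, 0, 0, 0, 0], [0.25, 0, 0, 0, 0, 0, 0], [0.35, 0, 0, 0, 0, 0, 0], [0.5, 0, 0, 0, 0, 0, 0], [1, 0, 0, 0, 0, 0, 0], [1, 0, 0, 0, 0, 0, 0]]]' --squeeze 20

```text
time: 13.82
tcp_pos: [544.5, 434.5, 19.0]
tool_rot: [0.677, 0.736, 0.0, 0.0]
wrist_force: [-1.5, -0.2, 6.8]
finger_gap: 28.2
grasp_force: 19.7
```

Held (28.2 mm, 19.7 N). Lift high enough to pass over the standing one, then go to disc 2.

Request:
send_rows --deltas '[[[1, 0, 0, 10, 0, 0, 0], [1, 0, 0, 40, 0, 0, 0], [1, 0, 0, 50, 0, 0, 0], [1, -10, -30, 45, 0, 0, 0], [1, -14, -50, 0, 0, 0, 0], [1, -14, -50, 0, 0, 0, 0], [1, -14, -50, 0, 0, 0, 0], [1, -14, -50, 0, 0, 0, 0]]]'

```text
time: 14.82
tcp_pos: [477.6, 202.7, 163.7]
tool_rot: [0.677, 0.736, 0.0, 0.0]
wrist_force: [0.9, -0.9, -0.4]
finger_gap: 28.5
grasp_force: 20.0
```

Request:
send_rows --deltas '[[[1, -14, -50, 0, 0, 0, 0], [1, -14, -50, 0, 0, 0, 0], [1, -3.5, -19, 0, 0, 0, 0], [1, 0, 0, 0, 0, 0, 0], [1, 0, 0, -40, 0, 0, 0], [1, 0, 0, -35, 0, 0, 0], [1, 0, 0, -15, 0, 0, 0], [1, 0, 0, 0, 0, 0, 0]]]'

```text
time: 15.82
tcp_pos: [446.7, 85.7, 73.0]
tool_rot: [0.677, 0.736, -0.0, -0.0]
wrist_force: [0.2, 0.5, -1.0]
finger_gap: 28.3
grasp_force: 20.0
```

Expected contact at TCP z≈64.0.

Request:
send_rows --deltas '[[[1, 0, 0, -5, 0, 0, 0], [1, 0, 0, -2, 0, 0, 0], [1, 0, 0, -1, 0, 0, 0], [1, 0, 0, -0.6, 0, 0, 0], [1, 0, 0, 0, 0, 0, 0]]]'

```text
time: 16.45
tcp_pos: [446.7, 85.2, 64.7]
tool_rot: [0.677, 0.736, 0.0, 0.0]
wrist_force: [0.5, 0.1, -0.3]
finger_gap: 28.3
grasp_force: 20.0
```

Request:
send_rows --deltas '[[[1, 0, 0, -0.5, 0, 0, 0], [1, 0, 0, 0, 0, 0, 0]]]'

```text
time: 16.7
tcp_pos: [446.7, 85.2, 64.1]
tool_rot: [0.677, 0.736, -0.0, -0.0]
wrist_force: [0.2, 0.2, 0.1]
finger_gap: 28.1
grasp_force: 20.0
```

Request:
send_rows --deltas '[[[1, 0, 0, -0.4, 0, 0, 0], [1, 0, 0, 0, 0, 0, 0]]]'

```text
time: 16.95
tcp_pos: [446.7, 85.2, 63.9]
tool_rot: [0.677, 0.736, -0.0, 0.0]
wrist_force: [-1.5, -1.6, 4.9]
finger_gap: 28.6
grasp_force: 20.6
```

Contact. Release, lift and go above the knob with the bar angle for off.

Request:
send_rows --deltas '[[[0.1, 0, 0, 0, 0, 0, 0], [-0.3, 0, 0, 0, 0, 0, 0], [-0.3, 0, 0, 0, 0, 0, 0], [-0.3, 0, 0, 20, 0, 0, 0], [-0.3, 0, 0, 50, 0, 0, 0], [-0.3, 0, -10, 20, 0, 0, -6], [-0.3, 3, -40, 0, 0, 0, -8.1], [-0.3, 4, -40, 0, 0, 0, -8.1]]]'

```text
time: 17.95
tcp_pos: [453.8, -5.7, 154.0]
tool_rot: [0.807, 0.59, 0.0, 0.0]
wrist_force: [-0.3, 0.3, 0.6]
finger_gap: 55.2
grasp_force: 0.0
```

Request:
send_rows --deltas '[[[-0.3, 4, -40, 0, 0, 0, -8.1], [-0.3, 4, -40, -30, 0, 0, -8.1], [-0.3, 0.6, -2, -35, 0, 0, -8.1], [-0.3, 0, 0, 0, 0, 0, 0], [-0.3, 0, 0, 0, 0, 0, 0]]]'

```text
time: 18.58
tcp_pos: [462.7, -86.6, 89.7]
tool_rot: [0.912, 0.41, 0.0, 0.0]
wrist_force: [0.5, -0.5, -0.1]
finger_gap: 55.6
grasp_force: 0.0
```

```bash
python3 - <<'E'
from h import *
x=manip.sense();print(x['tcp_pos'].round(1),x['wrist_force'].round(1),2*np.degrees(np.arctan2(x['tool_rot'][1],x['tool_rot'][0])))
t=cap('top');s=cap('scene')
print(caps(t,109,(300,400,240,290))); print(caps(s,109,(300,400,200,275)))
a=cv2.resize(t['img'][235:300,305:415],None,fx=4,fy=4,interpolation=cv2.INTER_CUBIC)
b=cv2.resize(s['img'][170:290,300:410],None,fx=3,fy=3,interpolation=cv2.INTER_CUBIC)
o=np.zeros((360,770,3),np.uint8);o[:260,:440]=a;o[:,440:]=b
cv2.imwrite('pics/k4.png',o[:,:,::-1])
E
```

```text
[462.7 -86.6  89.7] [ 0.5 -0.5 -0.1] 48.451244667559116
[([379.2, 266.9], 244, [452.6, 22.4]), ([349.9, 270.5], 37, [444.0, 100.4]), ([324.6, 274.9], 38, [433.1, 167.7]), ([355.5, 269.4], 28, [446.8, 85.6]), ([328.4, 272.0], 25, [440.7, 157.6])]
[([362.7, 201.1], 18, [473.2, -50.0]), ([383.4, 206.1], 100, [408.4, -42.0]), ([352.2, 221.6], 30, [444.1, 86.9]), ([361.8, 232.0], 72, [398.4, 131.3]), ([342.4, 233.7], 21, [437.1, 161.0]), ([357.4, 245.0], 11, [380.6, 198.9]), ([342.9, 257.7], 34, [385.2, 268.9])]
```

View pics/k4.png

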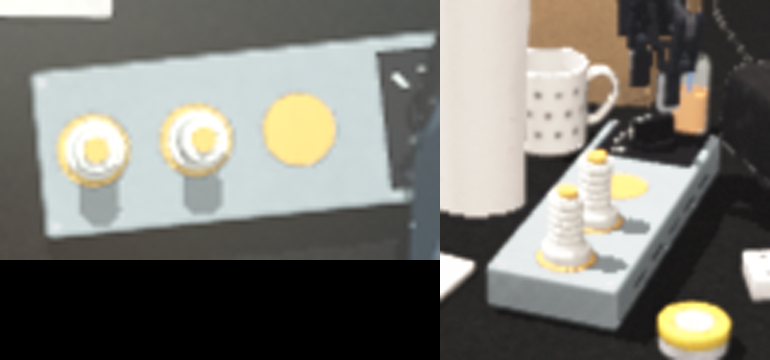

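Both insulators stand upright and concentric on discs 3 and 2 (left panel (94,150) and (200,140)). Now grip the knob and turn it clockwise by 1.0 rad.

Request:
send_rows --deltas '[[[-0.3, 0, 0, -16, 0, 0, 0], [-0.3, 0, 0, -12, 0, 0, 0], [-0.3, 0, 0, -5.5, 0, 0, 0], [1, 0, 0, 0, 0, 0, 0], [1, 0, 0, 0, 0, 0, 0], [1, 0, 0, 0, 0, 0, 0], [1, 0, 0, 0, 0, 0, 0], [1, 0, 0, 0, 0, 0, 0]]]' --squeeze 30

```text
time: 19.68
tcp_pos: [462.4, -86.8, 55.5]
tool_rot: [0.913, 0.409, 0.0, 0.0]
wrist_force: [-2.3, 0.8, 5.1]
finger_gap: 12.3
grasp_force: 31.8
```

Request:
send_rows --deltas '[[[1, 0, 0, 0, 0, 0, -7.2], [1, 0, 0, 0, 0, 0, -7.2], [1, 0, 0, 0, 0, 0, -7.2], [1, 0, 0, 0, 0, 0, -7.2], [1, 0, 0, 0, 0, 0, -7.2], [1, 0, 0, 0, 0, 0, -7.2], [1, 0, 0, 0, 0, 0, -7.2], [1, 0, 0, 0, 0, 0, -7.2]]]'

```text
time: 20.68
tcp_pos: [462.3, -86.5, 55.5]
tool_rot: [0.996, -0.084, 0.0, -0.0]
wrist_force: [-1.0, 4.2, 8.0]
finger_gap: 11.9
grasp_force: 32.1
```

Request:
send_rows --deltas '[[[1, 0, 0, 0, 0, 0, 0], [-0.3, 0, 0, 0, 0, 0, 0], [-0.3, 0, 0, 0, 0, 0, 0], [-0.3, 0, 0, 0, 0, 0, 0], [-0.3, 0, 0, 0, 0, 0, 0], [-0.3, 0, 0, 20, 0, 0, 0], [-0.3, 0, 0, 14, 0, 0, 0], [-0.3, 0, 0, 0, 0, 0, 0]]]'

```text
time: 21.68
tcp_pos: [462.9, -87.0, 90.0]
tool_rot: [0.997, -0.081, 0.001, 0.0]
wrist_force: [-0.4, -0.3, -0.1]
finger_gap: 55.5
grasp_force: 0.0
```

```bash
python3 - <<'E'
from h import *
x=manip.sense();print(x['tcp_pos'].round(1),x['wrist_force'].round(1),2*np.degrees(np.arctan2(x['tool_rot'][1],x['tool_rot'][0])))
t=cap('top');s=cap('scene')
a=cv2.resize(t['img'][235:300,375:440],None,fx=5,fy=5,interpolation=cv2.INTER_CUBIC)
b=cv2.resize(s['img'][180:245,345:410],None,fx=6,fy=6,interpolation=cv2.INTER_CUBIC)[:325]
cv2.imwrite('pics/k5.png',np.hstack([a,b])[:,:,::-1])
E
```

```text
[462.9 -87.   90. ] [-0.4 -0.3 -0.1] -9.347910557157038
```

View pics/k5.png

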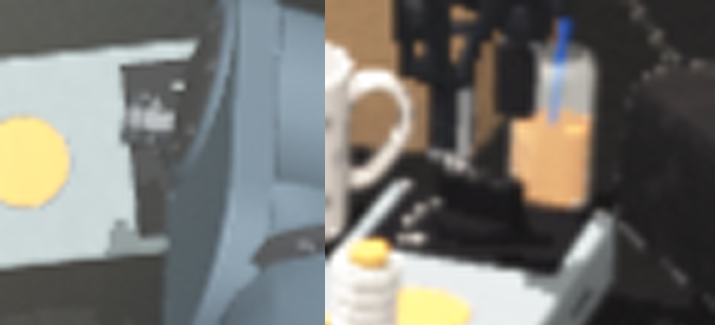

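The bar lies as it did at two dots in the first knob picture. Wait well over three seconds.

Request:
send_rows --deltas '[[[-0.3, 0, 0, 0, 0, 0, 0], [-0.3, 0, 0, 0, 0, 0, 0], [-0.3, 0, 0, 0, 0, 0, 0], [-0.3, 0, 0, 0, 0, 0, 0], [-0.3, 0, 0, 0, 0, 0, 0], [-0.3, 0, 0, 0, 0, 0, 0], [-0.3, 0, 0, 0, 0, 0, 0], [-0.3, 0, 0, 0, 0, 0, 0]]]'

```text
time: 22.78
tcp_pos: [462.3, -86.8, 89.2]
tool_rot: [0.997, -0.082, 0.0, -0.0]
wrist_force: [0.0, -0.6, 1.0]
finger_gap: 56.0
grasp_force: 0.0
```

Request:
send_rows --deltas '[[[-0.3, 0, 0, 0, 0, 0, 0], [-0.3, 0, 0, 0, 0, 0, 0], [-0.3, 0, 0, 0, 0, 0, 0], [-0.3, 0, 0, 0, 0, 0, 0], [-0.3, 0, 0, 0, 0, 0, 0], [-0.3, 0, 0, 0, 0, 0, 0], [-0.3, 0, 0, 0, 0, 0, 0], [-0.3, 0, 0, 0, 0, 0, 0]]]'

```text
time: 23.78
tcp_pos: [462.3, -86.8, 89.2]
tool_rot: [0.997, -0.082, 0.0, 0.0]
wrist_force: [0.3, -0.3, -0.3]
finger_gap: 55.7
grasp_force: 0.0
```

Request:
send_rows --deltas '[[[-0.3, 0, 0, 0, 0, 0, 0], [-0.3, 0, 0, 0, 0, 0, 0], [-0.3, 0, 0, 0, 0, 0, 0], [-0.3, 0, 0, 0, 0, 0, 0], [-0.3, 0, 0, 0, 0, 0, 0], [-0.3, 0, 0, 0, 0, 0, 0], [-0.3, 0, 0, 0, 0, 0, 0], [-0.3, 0, 0, 0, 0, 0, 0]]]'

```text
time: 24.78
tcp_pos: [462.3, -86.8, 89.2]
tool_rot: [0.997, -0.081, 0.0, 0.0]
wrist_force: [0.1, 0.7, 0.3]
finger_gap: 55.5
grasp_force: 0.0
```

Request:
send_rows --deltas '[[[-0.3, 0, 0, 0, 0, 0, 0], [-0.3, 0, 0, 0, 0, 0, 0], [-0.3, 0, 0, 0, 0, 0, 0], [-0.3, 0, 0, 0, 0, 0, 0]]]'

```text
time: 25.28
tcp_pos: [462.3, -86.8, 89.2]
tool_rot: [0.997, -0.081, 0.0, -0.0]
wrist_force: [-0.0, -0.3, -0.3]
finger_gap: 55.7
grasp_force: 0.0
```

```bash
python3 - <<'E'
from h import *
t=cap('top'); print(caps(t,109,(300,400,240,290)))
E
```

```text
[([379.2, 266.9], 244, [452.6, 22.4]), ([349.3, 272.1], 33, [440.0, 102.1]), ([324.6, 274.9], 38, [433.1, 167.7]), ([355.5, 269.4], 28, [446.8, 85.6]), ([328.4, 272.0], 25, [440.7, 157.6])]
```

The insulators are still in place. Turn the selector back to off.

Request:
send_rows --deltas '[[[-0.3, 0, 0, -16, 0, 0, 0], [-0.3, 0, 0, -12, 0, 0, 0], [-0.3, 0, 0, -5.5, 0, 0, 0], [1, 0, 0, 0, 0, 0, 0], [1, 0, 0, 0, 0, 0, 0], [1, 0, 0, 0, 0, 0, 0], [1, 0, 0, 0, 0, 0, 0], [1, 0, 0, 0, 0, 0, 0]]]' --squeeze 30

```text
time: 26.32
tcp_pos: [462.5, -86.6, 56.1]
tool_rot: [0.997, -0.082, 0.0, -0.0]
wrist_force: [-0.4, 5.5, 6.2]
finger_gap: 12.7
grasp_force: 31.6
```

Request:
send_rows --deltas '[[[1, 0, 0, 0, 0, 0, 7.2], [1, 0, 0, 0, 0, 0, 7.2], [1, 0, 0, 0, 0, 0, 7.2], [1, 0, 0, 0, 0, 0, 7.2], [1, 0, 0, 0, 0, 0, 7.2], [1, 0, 0, 0, 0, 0, 7.2], [1, 0, 0, 0, 0, 0, 7.2], [1, 0, 0, 0, 0, 0, 7.2]]]'

```text
time: 27.32
tcp_pos: [462.6, -86.7, 56.1]
tool_rot: [0.912, 0.411, 0.0, 0.0]
wrist_force: [-0.3, 5.3, 5.8]
finger_gap: 12.3
grasp_force: 31.6
```

Request:
send_rows --deltas '[[[1, 0, 0, 0, 0, 0, 0], [-0.3, 0, 0, 0, 0, 0, 0], [-0.3, 0, 0, 0, 0, 0, 0], [-0.3, 0, 0, 0, 0, 0, 0], [-0.3, 0, 0, 35, 0, 0, 0], [-0.3, 0, 0, 50, 0, 0, 0], [-0.3, -10, 0, 30, 0, 0, 7.8], [-0.3, -10, 35, 0, 0, 0, 7.8]]]' --squeeze 20

```text
time: 28.32
tcp_pos: [443.3, -52.7, 172.8]
tool_rot: [0.848, 0.53, 0.002, 0.002]
wrist_force: [-0.0, 0.9, -0.6]
finger_gap: 55.3
grasp_force: 0.0
```

Request:
send_rows --deltas '[[[-0.3, -2, 40, 0, 0, 0, 7.8], [-0.3, 2, 40, 0, 0, 0, 7.8], [-0.3, 2, 40, 0, 0, 0, 7.8], [-0.3, 2, 17, 0, 0, 0, 7.8], [-0.3, 0, 0, 0, 0, 0, 0], [-0.3, 0, 0, 0, 0, 0, 0]]]'

```text
time: 29.08
tcp_pos: [446.2, 84.7, 170.6]
tool_rot: [0.676, 0.737, -0.0, -0.0]
wrist_force: [-0.0, -0.1, 0.2]
finger_gap: 55.4
grasp_force: 0.0
```

```bash
python3 - <<'E'
from h import *
x=manip.sense();print(x['tcp_pos'].round(1),x['wrist_force'].round(1),2*np.degrees(np.arctan2(x['tool_rot'][1],x['tool_rot'][0])))
t=cap('top');s=cap('scene')
print(caps(t,109,(300,400,240,290))); print(caps(s,109,(300,400,200,275)))
a=cv2.resize(t['img'][235:300,305:440],None,fx=4,fy=4,interpolation=cv2.INTER_CUBIC)
cv2.imwrite('pics/k6.png',a[:,:,::-1])
E
```

```text
[446.2  84.7 170.6] [-0.  -0.1  0.2] 94.8882447956744
[([324.9, 275.3], 38, [432.2, 166.9]), ([328.5, 272.0], 26, [440.8, 157.3])]
[([382.0, 204.9], 133, [414.9, -48.1]), ([352.2, 221.6], 28, [444.2, 87.0]), ([361.8, 232.0], 72, [398.4, 131.3]), ([342.3, 233.6], 22, [437.5, 160.7]), ([357.4, 245.0], 11, [380.6, 198.9]), ([342.6, 257.6], 35, [386.0, 268.7])]
```

View pics/k6.png

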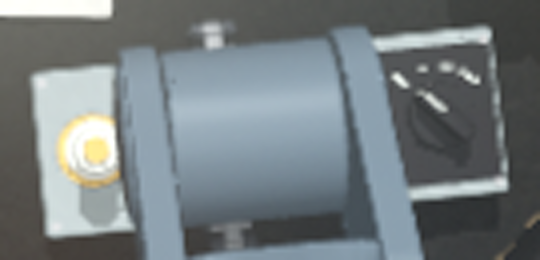

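The pointer is back at the off line, and the scene camera confirms the insulator under the gripper is unmoved. Pick it up from disc 2.

Request:
send_rows --deltas '[[[-0.3, 0.5, 0.5, -40, 0, 0, 0], [-0.3, 0, 0, -35, 0, 0, 0], [-0.3, 0, 0, -20, 0, 0, 0], [-0.3, 0, 0, -10, 0, 0, 0], [-0.3, 0, 0, -1.5, 0, 0, 0], [-0.3, 0, 0, 0, 0, 0, 0]]]'

```text
time: 29.92
tcp_pos: [447.2, 85.6, 64.8]
tool_rot: [0.675, 0.737, 0.0, 0.0]
wrist_force: [-0.3, 0.1, 0.1]
finger_gap: 55.5
grasp_force: 0.0
```

Request:
send_rows --deltas '[[[0.1, 0, 0, 0, 0, 0, 0], [0.25, 0, 0, 0, 0, 0, 0], [0.35, 0, 0, 0, 0, 0, 0], [0.5, 0, 0, 0, 0, 0, 0], [1, 0, 0, 0, 0, 0, 0], [1, 0, 0, 0, 0, 0, 0]]]' --squeeze 20

```text
time: 30.68
tcp_pos: [447.0, 85.7, 64.6]
tool_rot: [0.675, 0.738, 0.0, 0.0]
wrist_force: [-0.5, 0.2, 6.6]
finger_gap: 28.3
grasp_force: 19.5
```

Held. Lift and carry to the board at (620,205); expected contact there is TCP z≈27.5.

Request:
send_rows --deltas '[[[1, 0, 0, 10, 0, 0, 0], [1, 0, 0, 40, 0, 0, 0], [1, 0, 0, 50, 0, 0, 0], [1, 15, 20, 15, 0, 0, 0], [1, 35, 25, 0, 0, 0, 0], [1, 35, 25, 0, 0, 0, 0], [1, 35, 25, 0, 0, 0, 0], [1, 35, 19, 0, 0, 0, 0]]]'

```text
time: 31.68
tcp_pos: [602.6, 200.8, 179.7]
tool_rot: [0.675, 0.738, 0.0, 0.0]
wrist_force: [0.1, -0.3, 0.0]
finger_gap: 28.5
grasp_force: 20.0
```

Request:
send_rows --deltas '[[[1, 18, 5, 0, 0, 0, 0], [1, 0, 0, 0, 0, 0, 0], [1, 0, 0, -45, 0, 0, 0], [1, 0, 0, -45, 0, 0, 0], [1, 0, 0, -35, 0, 0, 0], [1, 0, 0, -15, 0, 0, 0], [1, 0, 0, -6, 0, 0, 0], [1, 0, 0, 0, 0, 0, 0]]]'

```text
time: 32.67
tcp_pos: [620.2, 204.8, 34.2]
tool_rot: [0.675, 0.738, 0.0, 0.0]
wrist_force: [0.1, 0.1, 0.2]
finger_gap: 28.4
grasp_force: 20.1
```

Request:
send_rows --deltas '[[[1, 0, 0, -3, 0, 0, 0], [1, 0, 0, -2, 0, 0, 0], [1, 0, 0, -1, 0, 0, 0], [1, 0, 0, 0, 0, 0, 0]]]'

```text
time: 33.17
tcp_pos: [619.9, 204.7, 27.7]
tool_rot: [0.675, 0.738, 0.0, 0.0]
wrist_force: [-1.8, 0.0, 4.2]
finger_gap: 28.7
grasp_force: 20.4
```

Request:
send_rows --deltas '[[[1, 0, 0, -0.5, 0, 0, 0], [1, 0, 0, 0, 0, 0, 0]]]'

```text
time: 33.42
tcp_pos: [619.9, 204.7, 27.6]
tool_rot: [0.675, 0.738, 0.0, 0.0]
wrist_force: [-4.3, -0.8, 10.1]
finger_gap: 28.9
grasp_force: 21.1
```

On the board. Release, lift and return over disc 3.

Request:
send_rows --deltas '[[[0.1, 0, 0, 0, 0, 0, 0], [-0.3, 0, 0, 0, 0, 0, 0], [-0.3, 0, 0, 0, 0, 0, 0], [-0.3, 0, 0, 20, 0, 0, 0], [-0.3, 0, 0, 50, 0, 0, 0], [-0.3, 0, 0, 50, 0, 0, 0], [-0.3, -25, -8, 23, 0, 0, 0], [-0.3, -40, -10, 0, 0, 0, 0]]]'

```text
time: 34.42
tcp_pos: [555.6, 186.8, 173.1]
tool_rot: [0.675, 0.738, 0.002, 0.002]
wrist_force: [0.7, -0.1, 0.4]
finger_gap: 55.7
grasp_force: 0.0
```

Request:
send_rows --deltas '[[[-0.3, -40, -10, 0, 0, 0, 0], [-0.3, -40, -10, 0, 0, 0, 0], [-0.3, -34, -9.5, 0, 0, 0, 0], [-0.3, 0, 0, 0, 0, 0, 0], [-0.3, 0, 0, 0, 0, 0, 0]]]'

```text
time: 35.05
tcp_pos: [441.8, 157.4, 170.8]
tool_rot: [0.675, 0.738, 0.001, 0.001]
wrist_force: [-0.0, 0.4, 0.4]
finger_gap: 55.5
grasp_force: 0.0
```

```bash
python3 - <<'E'
from h import *
x=manip.sense();print(x['tcp_pos'].round(1))
t=cap('top');s=cap('scene')
print(caps(t,72,(260,340,150,245)),caps(t,109,(300,400,240,290))); print(caps(s,109,(300,400,200,275)),caps(s,72,(190,310,200,290)))
E
```

```text
[441.8 157.4 170.8]
[([310.2, 207.1], 21, [619.7, 204.8])] [([379.2, 266.9], 244, [452.6, 22.4])]
[([382.0, 205.1], 134, [414.6, -47.1]), ([359.5, 231.9], 102, [403.6, 133.4]), ([342.3, 233.6], 22, [437.5, 160.7]), ([353.2, 243.3], 86, [392.8, 195.4]), ([342.9, 257.7], 34, [385.2, 268.9])] [([271.4, 239.3], 35, [618.5, 204.0])]
```

The first stands on the board at (619.7,204.8), and the other is unmoved on disc 3. Grip at the same height as before (TCP z≈63.5).

Request:
send_rows --deltas '[[[-0.3, -0.7, 0, -40, 0, 0, 0], [-0.3, 0, 0, -35, 0, 0, 0], [-0.3, 0, 0, -20, 0, 0, 0], [-0.3, 0, 0, -10, 0, 0, 0], [-0.3, 0, 0, -1.5, 0, 0, 0], [-0.3, 0, 0, 0, 0, 0, 0]]]'

```text
time: 35.9
tcp_pos: [440.6, 157.3, 63.8]
tool_rot: [0.675, 0.738, 0.0, 0.0]
wrist_force: [0.1, -0.8, 0.4]
finger_gap: 55.5
grasp_force: 0.0
```

Request:
send_rows --deltas '[[[0.1, 0, 0, 0, 0, 0, 0], [0.25, 0, 0, 0, 0, 0, 0], [0.35, 0, 0, 0, 0, 0, 0], [0.5, 0, 0, 0, 0, 0, 0], [1, 0, 0, 0, 0, 0, 0], [1, 0, 0, 0, 0, 0, 0]]]' --squeeze 20

```text
time: 36.65
tcp_pos: [440.3, 157.3, 63.6]
tool_rot: [0.675, 0.738, 0.0, 0.0]
wrist_force: [-1.7, -0.7, 5.9]
finger_gap: 28.6
grasp_force: 19.4
```

Request:
send_rows --deltas '[[[1, 0, 0, 10, 0, 0, 0], [1, 0, 0, 40, 0, 0, 0], [1, 0, 0, 50, 0, 0, 0], [1, 15, 20, 15, 0, 0, 0], [1, 35, 25, 0, 0, 0, 0], [1, 35, 25, 0, 0, 0, 0], [1, 35, 25, 0, 0, 0, 0], [1, 35, 25, 0, 0, 0, 0]]]'

```text
time: 37.65
tcp_pos: [596.0, 278.0, 178.7]
tool_rot: [0.675, 0.738, -0.0, 0.0]
wrist_force: [-0.2, 0.0, 0.0]
finger_gap: 28.3
grasp_force: 20.1
```

Request:
send_rows --deltas '[[[1, 25, 8, 0, 0, 0, 0], [1, 0, 0, 0, 0, 0, 0], [1, 0, 0, -45, 0, 0, 0], [1, 0, 0, -45, 0, 0, 0], [1, 0, 0, -35, 0, 0, 0], [1, 0, 0, -15, 0, 0, 0], [1, 0, 0, -6, 0, 0, 0], [1, 0, 0, 0, 0, 0, 0]]]'

```text
time: 38.65
tcp_pos: [620.5, 285.3, 33.2]
tool_rot: [0.675, 0.738, 0.001, 0.0]
wrist_force: [-0.1, 0.5, -1.1]
finger_gap: 28.5
grasp_force: 20.2
```

Contact is expected at about 26.7.

Request:
send_rows --deltas '[[[1, 0, 0, -3, 0, 0, 0], [1, 0, 0, -2, 0, 0, 0], [1, 0, 0, -1, 0, 0, 0], [1, 0, 0, 0, 0, 0, 0]]]'

```text
time: 39.15
tcp_pos: [620.2, 285.3, 26.7]
tool_rot: [0.675, 0.738, 0.0, 0.0]
wrist_force: [-2.3, -1.0, 4.3]
finger_gap: 28.7
grasp_force: 20.5
```

Request:
send_rows --deltas '[[[0.1, 0, 0, 0, 0, 0, 0], [-0.3, 0, 0, 0, 0, 0, 0], [-0.3, 0, 0, 0, 0, 0, 0], [-0.3, 0, 0, 20, 0, 0, 0], [-0.3, 0, 0, 50, 0, 0, 0], [-0.3, 0, 0, 50, 0, 0, 0], [-0.3, -40, 0, 20, 0, 0, 0], [-0.3, -50, 0, 0, 0, 0, 0]]]'

```text
time: 40.15
tcp_pos: [530.3, 285.5, 169.5]
tool_rot: [0.675, 0.737, 0.002, 0.001]
wrist_force: [0.5, 0.0, -0.4]
finger_gap: 55.5
grasp_force: 0.0
```

Request:
send_rows --deltas '[[[-0.3, -50, 0, 0, 0, 0, 0], [-0.3, -50, 0, 0, 0, 0, 0], [-0.3, -30, 0, 0, 0, 0, 0], [-0.3, 0, 0, 0, 0, 0, 0], [-0.3, 0, 0, 0, 0, 0, 0], [-0.3, 0, 0, 0, 0, 0, 0], [-0.3, 0, 0, 0, 0, 0, 0], [-0.3, 0, 0, 0, 0, 0, 0]]]'

```text
time: 41.15
tcp_pos: [400.3, 285.1, 166.1]
tool_rot: [0.675, 0.737, -0.0, -0.0]
wrist_force: [-0.0, -0.1, -0.5]
finger_gap: 55.8
grasp_force: 0.0
```

```bash
python3 - <<'E'
from h import *
x=manip.sense();print(x['tcp_pos'].round(1))
t=cap('top');s=cap('scene')
print(caps(t,72,(260,340,150,245)),caps(s,72,(190,320,200,290)))
a=cv2.resize(t['img'][150:310,240:480],(450,300)); b=cv2.resize(s['img'][140:300,190:410],(330,240))
o=np.zeros((300,780,3),np.uint8);o[:,:450]=a;o[:240,450:]=b
cv2.imwrite('pics/end.png',o[:,:,::-1])
E
```

```text
[400.3 285.1 166.1]
[([281.2, 207.6], 23, [619.3, 284.5]), ([310.2, 207.1], 21, [619.7, 204.8])] [([271.4, 239.3], 35, [618.5, 204.0]), ([253.5, 253.5], 20, [616.7, 288.1])]
```

View pics/end.png

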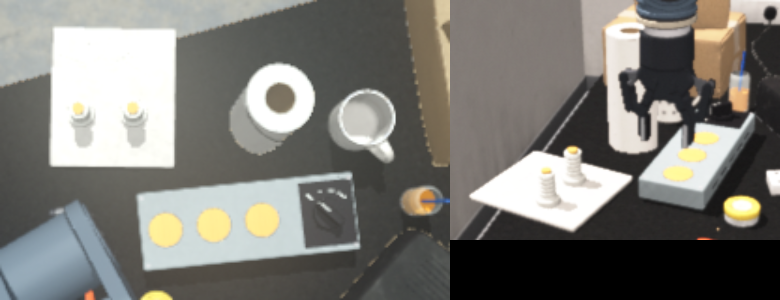

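Both insulators stand upright on the board (left panel (80,113) and (133,113)), the pointer is at off, the mug and pot are untouched, and the robot is clear. Handing in.

```bash
python3 -c "
from h import *
print(manip.finish_job())"
```

```text
the job is handed in; nothing more can be done
None
```

The job is handed in (no verdict was returned): both insulators were tested on discs 2 and 3 with the selector at two dots for over three seconds, then stood upright on the white board with the selector back at off.

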